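# Clear the microscope: square pile of slide cases

### The arm

A 7-joint arm with a two-finger parallel gripper is mounted at the origin on the work surface. World frame = base frame: x ahead of the robot, y to its left, z up, the work surface at z = 0. Lengths are in m, angles in degrees, forces in N, time in s.
With the tool pointing down it reaches from about 0.425 to 0.925 m from the base axis. Payload 6.8 kg.
Tool frame: the origin (TCP) lies midway between the tips of the shut fingers; the grasp point (between the pads) lies 19 mm behind it; y points along the fingers, z is the direction in which the jaws open and shut, and the axes are right-handed (so a half turn about y gives the same grasp; the last joint's range is limited). The gripper opens to 85 mm and grips with 20 to 120 N. Pads are 22 mm wide; open, the fingers measure 114 mm over their backs; the gripper's body (76 mm by 85 mm) begins 54 mm behind the grasp point. The pads swing forward as they close: fully open they stand 13 mm farther back than shut.
Start: joints at [63.306, 27.33, 1.283, 89.118, -0.659, 63.558, -4.761], TCP at [0.236, -0.632, 0.231] pointing down, gripper open.
Joint ranges: [-169.35, 169.35], [-19.33, 120.38], [-80.79, 83.38], [13.8, 139.57], [-78.32, 258.32], [9.67, 109.79], [-169.56, 169.56]. Speed limits (degrees/s): [136.94, 136.94, 180, 180, 180, 180, 180].

### API

Orientations are given as a 3x3 rotation matrix whose columns are the frame's x, y, z axes.
In Python, from cell import ctrl gives the robot as it stands. The module is installed in compiled form; this text tells all that it offers.
- The arm moves only by the shell command python3 -m crank 'ROWS' [FORCE]. ROWS is a JSON object of lists of equal length, an entry for each row: "rot": the turn, a rotation vector about the tool's x, y, z in rad, a list of three; "offset": the shift along the tool's x, y, z in mm, a list of three; "grip": the opening, from 0 (shut) to 1 (fully open). A call has 1 to 8 rows; each row is the pose to reach, as a shift and turn from the pose commanded when the call began, along the tool's axes at that moment; what a row does not reach only later rows make up. A row lasts 1/8 s, in which the tool goes at most 62.5 mm and 10.7 degrees, less where a joint would pass 70% of its speed; a pose out of reach is approached as far as the arm can. A call with a gripper value outside its range is refused whole. The fingers move at their own pace and stop on an object; FORCE is the grip in N (left out, the last holds). Time passes only in rows, so rows that repeat a pose let the fingers close. It gives the time, the measured TCP pose, the force and the opening at its end, in the units of the state.
- ctrl.state(): the state, without advancing time (a new reading comes with each control period).
- ctrl.camera(name): name is "scene" or "top" or "wrist"; returns the picture (384x512x3 uint8, blue, green, red); there is no depth.
- ctrl.camera_info(name): a dict with "fx", "fy", "cx", "cy" (pixels), "world_to_cam" (4x4, takes a point from world to camera coordinates). Camera axes: x right, y down, z forward; pixel columns grow to the right and rows downward; lengths in m; the calibration is good to about 2 mm. A picture is of the moment at which its call begins: read the wrist's pose just before it. camera_info takes no time and is no camera call; for the wrist camera it gives the pose at the moment of the call.
- ctrl.hand_in(): hands the job in, once; it reports no verdict.
The state is a dict: "time_s": time; "joint_pos": joint angles; "joint_vel": joint speeds; "tau": joint torques, N m; "ee_pos": TCP position; "orientation": TCP orientation; "contact_force": force on the tool from outside, world axes, zero at the start; "wrist_torque": the same for the moment, N m; "width": finger opening in m.
Only numpy, scipy, OpenCV 4.12 (cv2) and the standard library are available. Lean on these libraries where they do the work, as an engineer would, in place of code of your own. Each camera call takes 0.05 s, during which the arm holds its last target. There are 200 camera calls.

### The job

Tidy up the three white slide cases into one neat pile on the black mat: first lay the case from the bare bench on top of the one on the mat, then take the case from under the microscope and lay it on top of those. Set each one down rather than dropping it, with all edges flush and the bottom case left where it is, and do not knock the microscope head or disturb the other things on the bench.

Things in the scene. Friction and masses are not known exactly. Their poses are not given: they have to be found in the camera images.
- bottom_case: Flat rigid slide case, white plastic, thin grey seam, blank paper field on top: a block 84 x 52 x 18 mm (x, y, z), about 70 g; all three alike. Origin: centre of the underside; z up. This one lies on the black mat, its underside 3 mm above the bench; it is the foot of the pile. Its x points roughly away from the robot (within 0.5 rad).
- bench_case: Flat rigid slide case, white plastic, thin grey seam, blank paper field on top: a block 84 x 52 x 18 mm (x, y, z), about 70 g; all three alike. Origin: centre of the underside; z up. This one lies on the bare bench (height 0), its x roughly away from the robot (within 0.7 rad).
- scope_case: Flat rigid slide case, white plastic, thin grey seam, blank paper field on top: a block 84 x 52 x 18 mm (x, y, z), about 70 g; all three alike. Origin: centre of the underside; z up. Lies on the microscope stage, 30 mm above the bench, between four L-shaped corner guides 4 mm high covering the outer 10 mm of each side, 2 mm play: lift it out. Middles of the long sides are free.
- mat: Black rubber mat fixed on the bench, 124 x 92 x 3 mm (x, y, z). Origin: centre of the underside. The bottom case lies about at its centre.
- scope: White stereo microscope stand, fixed. Origin: on the optical axis at bench height; x points away from the robot, turned 0.2 to 0.5 rad clockwise, z up. Base plate 26 mm high, x -100 to 100, y -210 to 75 mm; black stage plate 120 x 90 mm about the origin, top at 30 mm. Steel column of radius 14 mm, 386 mm high, at x 0, y -175 mm.
- scope_head: Microscope head, fixed, origin and axes as the stand. Hangs over the stage: black objective, radius 30 mm about z, height 170 to 210 mm; white body 85 x 85 mm above it; arm along -y, height 228 to 273; eyepieces lean to +x, up to 365. A gripper pointing straight down does not fit over the case below; one leaning back to -x by 35 to 45 degrees, closing along y, does.
- oil_bottle: Small amber bottle, black cap, radius 19 mm, 75 mm high, standing; to be left alone. Origin: centre of its underside.
- eyepiece: Spare black eyepiece, radius 18 mm, 50 mm high, standing; to be left alone. Origin: centre of its underside.
- dish: Low round glass dish, radius 30 mm, 14 mm high; to be left alone. Origin: centre of its underside.
Mind the look-alikes: they are no part of the job. What is shaped like the scope_case but pink or purple is not meant.

How it is judged:
By the outcome, as a careful person would: the job done as asked, in the order asked, and still so for the second after the job is handed in, with the robot touching nothing.
It also fails if it takes over 69 s, if anything falls off the work surface, if the arm or the gripper's body presses on something with over 40 N, if the wrist force passes 120 N, or if a joint passes its speed limit or range.

## Working session

There is one attempt and no reset: what is moved stays moved. The work goes in short steps, Python scripts to look and compute and a shell command to move; the robot and the scene stay as the last step left them, time stands still between calls to the robot, and variables do not carry over. Pictures are saved under pics/ and viewed, about 8 in all and at most 12, crops included, and the job is handed in when it is done.

```bash
mkdir -p pics
python3 - <<'E'
from cell import ctrl
import cv2,numpy as np
s=ctrl.state();print(s)
for n in("scene","top"):
    cv2.imwrite(f"pics/{n}0.png",ctrl.camera(n)); print(n,ctrl.camera_info(n))
a=cv2.imread("pics/scene0.png");b=cv2.imread("pics/top0.png")
cv2.imwrite("pics/top0b.png",cv2.resize(b,(800,600),interpolation=cv2.INTER_CUBIC))
cv2.imwrite("pics/scene0b.png",cv2.resize(a,(800,600),interpolation=cv2.INTER_CUBIC))
E
```

```text
{'time_s': 0.0, 'joint_pos': array([63.30602936, 27.37554437,  1.28071637, 89.17909559, -0.66163028,
       63.55785928, -4.76315077]), 'joint_vel': array([ 0.02955592,  0.02789272,  0.07829134,  0.00406392,  0.06075194,
       -0.0711765 , -0.09246226]), 'tau': array([-6.25768171e-04, -5.96458375e+01,  1.60806119e+00, -2.81199181e+01,
        1.23652289e-02,  9.38644807e-03, -9.59252901e-06]), 'ee_pos': array([ 0.23617363, -0.63169333,  0.23032312]), 'orientation': array([[-9.36685754e-01, -7.35628141e-04,  3.50170325e-01],
       [-3.50171083e-01,  1.68200483e-03, -9.36684250e-01],
       [ 1.00063116e-04, -9.99998315e-01, -1.83310567e-03]]), 'contact_force': array([-0.1048474 ,  0.42550479,  0.69085483]), 'wrist_torque': array([ 0.02830818, -0.01844125, -0.0214971 ]), 'width': 0.08566715831993964}
scene {'fx': 432.14239313454783, 'fy': 432.14239313454783, 'cx': 258.2064347337015, 'cy': 196.78994517990608, 'world_to_cam': array([[ 4.29610915e-01,  9.03013873e-01, -6.38333072e-04,
        -2.88121368e-01],
       [ 7.28095849e-01, -3.46811228e-01, -5.91268473e-01,
        -3.74507219e-01],
       [-5.34145014e-01,  2.53550622e-01, -8.06474541e-01,
         1.35140574e+00],
       [ 0.00000000e+00,  0.00000000e+00,  0.00000000e+00,
         1.00000000e+00]])}
top {'fx': 381.1333885059679, 'fy': 381.1333885059679, 'cx': 255.44852584705447, 'cy': 192.52404857062703, 'world_to_cam': array([[-0.1166059 , -0.99317475,  0.00264086,  0.10688568],
       [-0.97247572,  0.1136348 , -0.20341611,  0.6038142 ],
       [ 0.20172765, -0.02628769, -0.97908882,  0.74347009],
       [ 0.        ,  0.        ,  0.        ,  1.        ]])}
```

View pics/top0b.png

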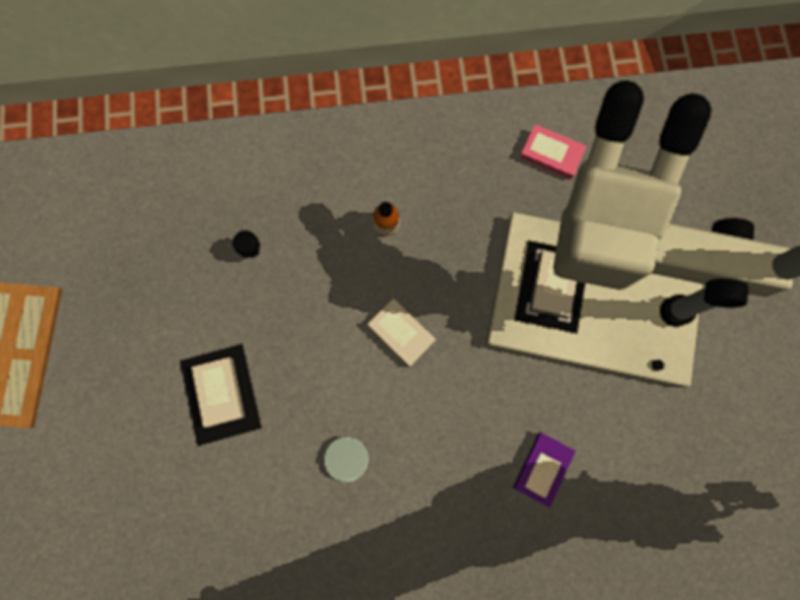

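View pics/scene0b.png

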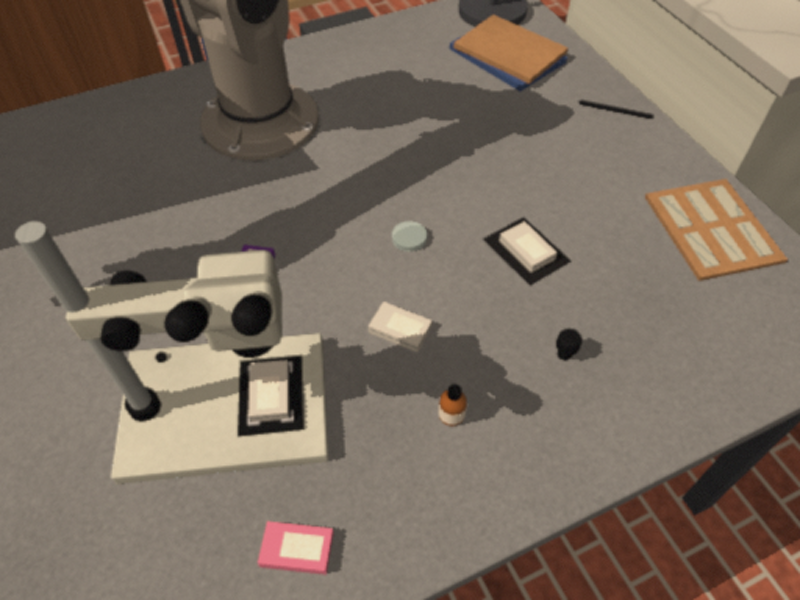

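Top view (800x600 pixels): the bottom case is on the mat at (218,392), the bench case at (400,333), and the scope case under the head at (555,285). The look-alikes are purple at (545,470) and pink at (553,150). They are the wrong colour and not on the stage or mat, so I'll leave them alone. Next I'll fit the poses.

```bash
cat > h.py <<'E'
from cell import ctrl
import cv2,numpy as np
from scipy.optimize import minimize
def proj(ci,P):
    P=np.atleast_2d(P); c=P@ci["world_to_cam"][:3,:3].T+ci["world_to_cam"][:3,3]
    return np.c_[ci["fx"]*c[:,0]/c[:,2]+ci["cx"],ci["fy"]*c[:,1]/c[:,2]+ci["cy"]]
def back(ci,uv,z):
    R=ci["world_to_cam"][:3,:3];t=ci["world_to_cam"][:3,3]
    d=R.T@np.array([(uv[0]-ci["cx"])/ci["fx"],(uv[1]-ci["cy"])/ci["fy"],1]);o=-R.T@t
    return o+d*(z-o[2])/d[2]
def box(x,y,a,z0,h=.018,L=.084,W=.052):
    c,s=np.cos(a),np.sin(a)
    return np.array([[x+c*i*L/2-s*j*W/2,y+s*i*L/2+c*j*W/2,z] for z in(z0,z0+h) for i,j in((1,1),(1,-1),(-1,-1),(-1,1))])
def soft(ci,P,shape,S=8):
    # antialiased silhouette
    h=cv2.convexHull(proj(ci,P).astype(np.float32))
    m=np.zeros(shape,np.uint8); cv2.fillPoly(m,[np.round(h*256).astype(np.int32)],255,cv2.LINE_AA,8); return m/255.
def fit(views,p0,z0,h=.018,pad=.03):
    """views: (ci, whiteness image 0..1)"""
    rois=[]
    for ci,w in views:
        q=proj(ci,box(*p0,z0,h));rois.append((max(0,int(q[:,0].min()-12)),int(q[:,0].max()+12),max(0,int(q[:,1].min()-12)),int(q[:,1].max()+12)))
    def cost(p):
        t=0
        for (ci,w),(a,b,c,d) in zip(views,rois):
            m=soft(ci,box(p[0],p[1],p[2],z0,h),w.shape)[c:d,a:b]; t+=((m-w[c:d,a:b])**2).sum()/m.sum()
        return t
    r=minimize(cost,p0,method="Nelder-Mead",options=dict(initial_simplex=np.array([p0]+[np.array(p0)+e for e in np.diag([.008,.008,.15])]),xatol=1e-5,fatol=1e-6))
    return r.x,r.fun
E
python3 - <<'E'
from h import *
T,S=ctrl.camera_info("top"),ctrl.camera_info("scene")
it,is_=[cv2.imread(f"pics/{n}0.png") for n in("top","scene")]
k=.64
for n,t,s,z in(("bottom",(218,392),(528,245),.021),("bench",(400,333),(401,325),.018),("bottle",(386,210),(454,392),.075),("eyep",(246,243),(569,338),.05),("dish",(346,459),(409,235),.014),("scopecase",(555,285),(270,390),.048)):
    print(n,back(T,np.array(t)*k,z).round(3),back(S,np.array(s)*k,z).round(3), it[int(t[1]*k),int(t[0]*k)])
for n,c in(("base",[(513,213),(490,345),(690,384)]),):
    print([back(T,np.array(q)*k,.026).round(3) for q in c])
print([back(S,np.array(q)*k,.026).round(3) for q in [(321,337),(327,460),(115,474)]], [back(S,np.array(q)*k,.03).round(3) for q in [(243,362),(300,358),(303,429),(238,434)]])
print([back(T,np.array(q)*k,.003).round(3) for q in [(181,360),(242,345),(260,428),(198,445)]])
for w,i in((it,"t"),(is_,"s")):
    pass
for u,v in((218,392),(235,400),(205,400),(250,400),(400,333),(420,345),(440,360),(380,318)): print((u,v),it[int(v*k),int(u*k)])
E
```

```text
bottom [0.522 0.298 0.021] [0.53  0.297 0.021] [157 204 209]
bench [0.575 0.039 0.018] [0.584 0.037 0.018] [156 203 209]
bottle [0.738 0.039 0.075] [0.748 0.038 0.075] [ 9 10  9]
eyep [0.722 0.239 0.05 ] [0.73  0.239 0.05 ] [15 16 16]
dish [0.412 0.132 0.014] [0.418 0.13  0.014] [127 154 148]
scopecase [ 0.612 -0.181  0.048] [ 0.623 -0.182  0.048] [155 202 212]
[array([ 0.73 , -0.145,  0.026]), array([ 0.542, -0.083,  0.026]), array([ 0.457, -0.349,  0.026])]
[array([ 0.557, -0.083,  0.026]), array([ 0.743, -0.147,  0.026]), array([ 0.642, -0.405,  0.026])] [array([ 0.552, -0.202,  0.03 ]), array([ 0.581, -0.124,  0.03 ]), array([ 0.689, -0.16 ,  0.03 ]), array([ 0.659, -0.242,  0.03 ])]
[array([0.575, 0.353, 0.003]), array([0.586, 0.265, 0.003]), array([0.467, 0.248, 0.003]), array([0.454, 0.334, 0.003])]
(218, 392) [157 204 209]
(235, 400) [148 186 206]
(205, 400) [147 188 205]
(250, 400) [15 18 21]
(400, 333) [156 203 209]
(420, 345) [147 185 205]
(440, 360) [ 91 110 118]
(380, 318) [149 188 206]
```

```bash
cat >> h.py <<'E'
def white(im,lo=110):
    g=im[:,:,1].astype(float); return np.clip((g-70)/(170-70),0,1)
def Rdown(a):  # tool pointing down, jaw along -case y
    z=np.array([np.sin(a),-np.cos(a),0]);y=np.array([0,0,-1.]);return np.c_[np.cross(y,z),y,z]
def go(pos,R,st=None):
    from scipy.spatial.transform import Rotation as Ro
    st=st or ctrl.state();R0=st["orientation"]
    rv=Ro.from_matrix(R0.T@R).as_rotvec();of=R0.T@(np.array(pos)-st["ee_pos"])*1000
    print("rot",rv.round(4).tolist(),"off",of.round(1).tolist(),"rows>=",max(np.linalg.norm(of)/62.5,np.degrees(np.linalg.norm(rv))/10.7).round(1))
E
python3 - <<'E'
from h import *
for n in("top","scene"):
    ci=ctrl.camera_info(n);w=white(cv2.imread(f"pics/{n}0.png"))
    for p0,z in(((.525,.298,.15),.003),((.58,.038,.65),0)): print(n,fit([(ci,w)],p0,z))
go((.48,.14,.30),Rdown(.4))
E
```

```text
top (array([0.5229838 , 0.30152279, 0.14517457]), np.float64(0.24273565333165809))
top (array([0.5776863 , 0.03549528, 0.70615228]), np.float64(0.3102614034904605))
scene (array([0.52500747, 0.30025113, 0.1517402 ]), np.float64(1.0508777441082566))
scene (array([0.56900969, 0.03855298, 0.81125575]), np.float64(0.7029053610403795))
rot [0.0016, -0.0422, 0.0001] off [-498.6, -68.6, -637.6] rows>= 13.0
```

```bash
python3 -m crank '{"rot":[[0,-0.04,0],[0,-0.04,0],[0,-0.04,0],[0,-0.04,0],[0,-0.04,0],[0,-0.04,0],[0,-0.04,0],[0,-0.04,0]],"offset":[[-38,-5,-49],[-77,-11,-98],[-115,-16,-147],[-153,-21,-196],[-192,-26,-245],[-230,-32,-294],[-268,-37,-343],[-306,-42,-392]],"grip":[1,1,1,1,1,1,1,1]}' && python3 -m crank '{"rot":[[0,0,0],[0,0,0],[0,0,0],[0,0,0],[0,0,0],[0,0,0],[0,0,0],[0,0,0]],"offset":[[-38,-5,-49],[-77,-11,-98],[-115,-16,-147],[-153,-21,-196],[-192,-26,-245],[-192,-26,-245],[-192,-26,-245],[-192,-26,-245]],"grip":[1,1,1,1,1,1,1,1]}'
python3 - <<'E'
from h import *
import json
ci=ctrl.camera_info("wrist");im=ctrl.camera("wrist")
cv2.imwrite("pics/w1.png",im);np.save("pics/w1.npy",ci["world_to_cam"])
print(ci);print(-ci["world_to_cam"][:3,:3].T@ci["world_to_cam"][:3,3]);s=ctrl.state();print(s["time_s"],s["ee_pos"],s["joint_pos"])
for p in((.523,.301,.02),(.577,.036,.018)): print(proj(ci,p))
E
```

```text
time_s: 1.1
ee_pos: [0.3858, -0.156, 0.2735]
orientation: [[-0.922, 0.0, 0.387], [-0.387, -0.0, -0.922], [-0.0, -1.0, 0.0]]
contact_force: [0.5, -0.6, 0.9]
width: 0.0855
time_s: 2.1
ee_pos: [0.4677, 0.1405, 0.2989]
orientation: [[-0.923, -0.001, 0.385], [-0.385, -0.001, -0.923], [0.001, -1.0, 0.001]]
contact_force: [0.7, -0.6, -0.7]
width: 0.0853
{'fx': 283.02184321134257, 'fy': 283.02184321134257, 'cx': 257.5987774693745, 'cy': 195.65677427352043, 'world_to_cam': array([[ 0.3846563 , -0.92305884,  0.00138156, -0.04950163],
       [-0.87645259, -0.36476418,  0.31428961,  0.39889849],
       [-0.28960386, -0.12210435, -0.94932615,  0.59692966],
       [ 0.        ,  0.        ,  0.        ,  1.        ]])}
[0.54152986 0.17269867 0.44137967]
2.15 [0.4677349  0.14060536 0.2990584 ] [  9.04146079   8.92214585 -36.49966398 107.0709019    5.84065633
  65.8908836  -96.88197295]
[[165.99559959  77.28931205]]
[[354.10527298 116.4436108 ]]
```

View pics/w1.png

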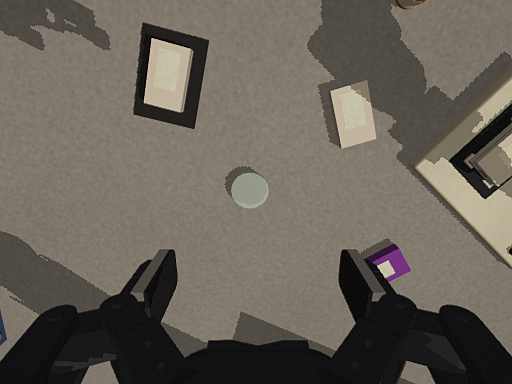

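The wrist view shows the bottom case at (167,75), the bench case at (352,113) and the purple decoy at (388,264). The first two agree with the projected estimates to within a few pixels. Next I'll fit both in this view.

```bash
cat >> h.py <<'E'
def rep(ci,im,uvs,z0,k=5):
    "segment case near seed; compare fit"
def show(ci,im,items,name,roi,sc):
    im=cv2.resize(im,None,fx=sc,fy=sc,interpolation=cv2.INTER_CUBIC)
    for P in items:
        q=(proj(ci,P)+.5)*sc
        for a,b in [(0,1),(1,2),(2,3),(3,0),(4,5),(5,6),(6,7),(7,4),(0,4),(1,5),(2,6),(3,7)]: cv2.line(im,*[tuple(int(t) for t in q[i]) for i in(a,b)],(0,255,0),1)
    a,b,c,d=[int(t*sc) for t in roi];cv2.imwrite(name,im[c:d,a:b])
E
python3 - <<'E'
from h import *
ci=ctrl.camera_info("wrist");im=cv2.imread("pics/w1.png")
g=im[:,:,1].astype(float)
for u,v in((167,75),(183,80),(200,60),(352,113),(340,100),(350,142),(365,140),(385,110),(320,110)):print((u,v),im[v,u])
w=np.clip((g-125)/45,0,1)
its=[]
for p0,z in(((.523,.301,.15),.003),((.577,.036,.7),0)):
    r=fit([(ci,w)],p0,z);print(r);its.append(box(*r[0],z))
show(ci,im,its,"pics/w1f.png",(120,400,10,170),2.8)
T=ctrl.camera_info("top");it=cv2.imread("pics/top0.png");w=np.clip((it[:,:,1]-125.)/45,0,1)
for p0,z in(((.523,.301,.15),.003),((.577,.036,.7),0)): print(fit([(T,w)],p0,z))
S=ctrl.camera_info("scene");it=cv2.imread("pics/scene0.png");w=np.clip((it[:,:,1]-125.)/45,0,1)
for p0,z in(((.523,.301,.15),.003),((.577,.036,.7),0)): print(fit([(S,w)],p0,z))
E
```

```text
(167, 75) [166 194 197]
(183, 80) [159 180 194]
(200, 60) [28 30 34]
(352, 113) [167 194 198]
(340, 100) [158 183 193]
(350, 142) [158 181 193]
(365, 140) [161 184 197]
(385, 110) [69 76 81]
(320, 110) [110 123 130]
(array([0.52451739, 0.30104686, 0.14254539]), np.float64(0.07861415423813879))
(array([0.57842342, 0.03669195, 0.64912081]), np.float64(0.1939506677107271))
(array([0.52196049, 0.30322443, 0.09761138]), np.float64(0.13328854001486162))
(array([0.57746105, 0.03750397, 0.70574508]), np.float64(0.15202336994831472))
(array([0.52257132, 0.30082209, 0.20790488]), np.float64(0.16396899641216856))
(array([0.57522255, 0.03628447, 0.75321918]), np.float64(0.19825015822242542))
```

View pics/w1f.png

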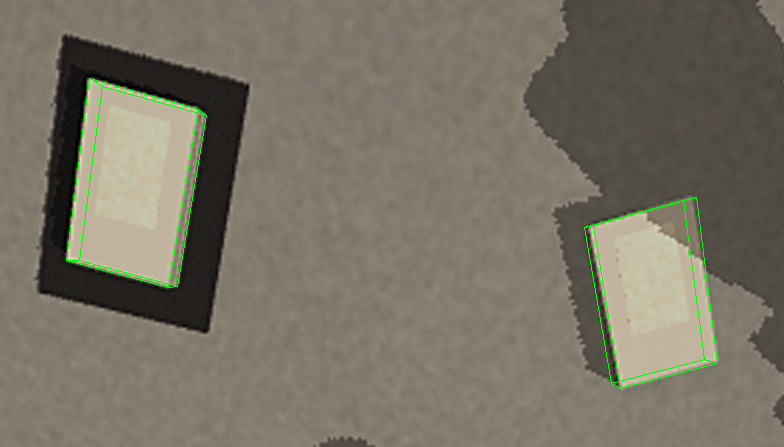

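Run:
```python
from h import *
go((.5784,.0367,.12),Rdown(.649))
```

```text
rot [-0.0006, -0.2539, 0.0008] off [-62.3, 179.1, 138.4] rows>= 3.8
```

```bash
python3 -m crank '{"rot":[[0,-0.06,0],[0,-0.12,0],[0,-0.19,0],[-0.0006,-0.2539,0.0008],[-0.0006,-0.2539,0.0008],[-0.0006,-0.2539,0.0008],[-0.0006,-0.2539,0.0008]],"offset":[[-15,45,34],[-30,90,69],[-46,135,104],[-62.3,179,138.4],[-62.3,179,138.4],[-62.3,179,138.4],[-62.3,179,138.4]],"grip":[1,1,1,1,1,1,1]}'
python3 - <<'E'
from h import *
ci=ctrl.camera_info("wrist");im=ctrl.camera("wrist");cv2.imwrite("pics/w2.png",im)
w=np.clip((im[:,:,1]-125.)/45,0,1);r=fit([(ci,w)],(.578,.037,.649),0);print(r, proj(ci,box(*r[0],0)).round(0).tolist())
s=ctrl.state();print(s["ee_pos"],s["joint_pos"].round(1));go((.5784,.0367,.003),Rdown(.649));go((*r[0][:2],.003),Rdown(r[0][2]))
show(ci,im,[box(*r[0],0)],"pics/w2f.png",(0,512,0,384),1.5)
E
```

```text
time_s: 3.02
ee_pos: [0.5792, 0.0399, 0.1221]
orientation: [[-0.794, 0.003, 0.607], [-0.607, 0.001, -0.794], [-0.003, -1.0, 0.001]]
contact_force: [0.3, 1.3, 0.1]
width: 0.0852
(array([0.5764457 , 0.03619783, 0.67727983]), np.float64(0.12590827544554023)) [[231.0, 152.0], [287.0, 151.0], [286.0, 232.0], [235.0, 233.0], [229.0, 155.0], [289.0, 154.0], [288.0, 240.0], [234.0, 241.0]]
[0.57922473 0.03988726 0.12213032] [ 13.9  28.9 -31.2 106.3  19.1  49.7 -79.2]
rot [-0.0011, 0.0038, -0.0032] off [3.0, 119.1, 1.9] rows>= 1.9
rot [-0.0011, -0.0244, -0.0031] off [4.8, 119.1, 1.1] rows>= 1.9
```

View pics/w2f.png

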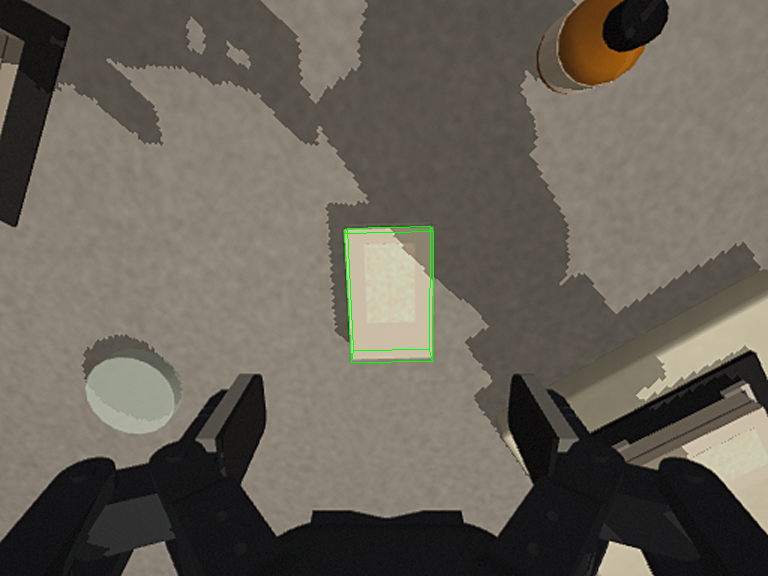

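```bash
python3 -m crank '{"rot":[[0,-0.014,-0.003],[0,-0.014,-0.003],[0,-0.014,-0.003],[0,-0.014,-0.003],[0,-0.014,-0.003]],"offset":[[4,30,1],[4,60,1],[4,85,1],[4,85,1],[4,85,1]],"grip":[1,1,1,1,1]}'
python3 - <<'E'
from h import *
s=ctrl.state();print(s["ee_pos"]);go((.577,.0365,.003),Rdown(.665))
E
```

```text
time_s: 3.7
ee_pos: [0.5772, 0.0363, 0.0369]
orientation: [[-0.786, 0.0, 0.618], [-0.618, -0.001, -0.786], [0.0, -1.0, 0.001]]
contact_force: [0.6, 0.3, 0.1]
width: 0.0856
[0.57721038 0.0363274  0.0368963 ]
rot [-0.0007, 0.0012, 0.0003] off [0.0, 33.9, -0.3] rows>= 0.5
```

```bash
python3 -m crank '{"rot":[[0,0,0],[0,0,0],[0,0,0],[0,0,0],[0,0,0],[0,0,0],[0,0,0],[0,0,0]],"offset":[[0,20,0],[0,34,0],[0,34,0],[0,34,0],[0,34,0],[0,34,0],[0,34,0],[0,34,0]],"grip":[1,1,1,0.5,0.5,0.5,0.5,0.5]}' 40
python3 -m crank '{"rot":[[0,0,0],[0,0,0],[0,0,0],[0,0,0],[0,0,0],[0,0,0]],"offset":[[0,0,0],[0,0,0],[0,0,0],[0,0,0],[0,0,0],[0,0,0]],"grip":[0.5,0.5,0.4,0.4,0.4,0.4]}' 40
```

```text
time_s: 4.7
ee_pos: [0.5768, 0.0358, 0.0019]
orientation: [[-0.787, -0.001, 0.618], [-0.618, -0.001, -0.787], [0.001, -1.0, 0.0]]
contact_force: [-1.2, 0.4, 5.4]
width: 0.0511
time_s: 5.45
ee_pos: [0.5768, 0.0359, 0.0019]
orientation: [[-0.787, -0.001, 0.618], [-0.618, -0.001, -0.787], [0.001, -1.0, 0.0]]
contact_force: [-1.4, -0.1, 5.1]
width: 0.0508
```

```bash
python3 -m crank '{"rot":[[0,0,0],[0,0,0],[0,0,0],[0,0,0],[0,0,0]],"offset":[[0,-20,0],[0,-60,0],[0,-100,0],[0,-100,0],[0,-100,0]],"grip":[0.4,0.4,0.4,0.4,0.4]}'
python3 - <<'E'
from h import *
s=ctrl.state();print(s["width"]);go((.5245,.301,.09),Rdown(.1425))
ci=ctrl.camera_info("wrist");im=ctrl.camera("wrist");cv2.imwrite("pics/w3.png",im)
E
```

```text
time_s: 6.08
ee_pos: [0.576, 0.0354, 0.1014]
orientation: [[-0.787, -0.002, 0.617], [-0.617, -0.001, -0.787], [0.003, -1.0, -0.0]]
contact_force: [-0.6, 0.5, -1.5]
width: 0.0511
0.05109309658722783
rot [-0.0004, 0.523, 0.0026] off [-123.5, 11.1, -240.7] rows>= 4.3
```

View pics/w3.png

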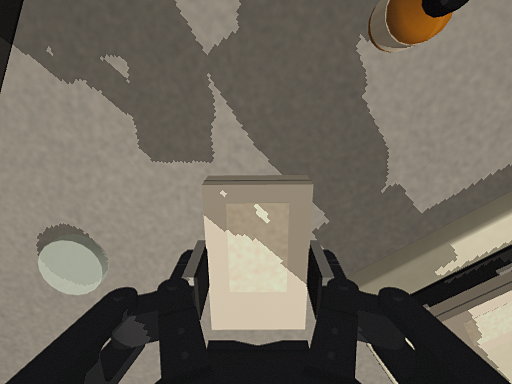

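The case is held level between the pads, with corners near (203,177), (313,177), (304,330) and (213,330). I'll compute its offset in the hand before placing it.

Run:
```python
from h import *
ci=ctrl.camera_info("wrist");im=cv2.imread("pics/w3.png");s=ctrl.state();z0=.0995
print(im[168:196,225,1],im[320:338,230,1],im[320:338,290,1])
def off(uv,z): return (s["orientation"].T@(back(ci,uv,z)-s["ee_pos"])*1000).round(1)
for n,uv,z in(("near",(258,329.5),z0+.018),("far top",(258,185),z0+.018),("far bot",(258,176.5),z0),("L",(209,250),z0+.018)): print(n,off(uv,z))
# predicted if centred on tool
for dx in(0,.002,-.002):
    R=s["orientation"];c=s["ee_pos"]-R[:,0]*dx
    print(dx,proj(ci,box(c[0],c[1],.665,z0)).round(1).tolist())
```

```text
[135 137 135 134 136 140 145 117 101  99 102 104  75  93 101 100 106 137
 138 135 136 136 134 130 134 201 209 152] [196 196 196 195 196 195 196 196 201 176 140 137 138 137 137 135 136 136] [196 196 197 197 197 196 196 198 203 161 136 136 139 141 139 137 137 135]
near [ 39.1 -16.7  -0.9]
far top [-44.4 -17.   -0.9]
far bot [-43.9   1.   -0.8]
L [-10.7 -16.8 -25.3]
0 [[210.1, 179.9], [309.2, 179.9], [301.4, 311.1], [217.3, 311.1], [203.9, 190.2], [315.9, 190.2], [306.1, 333.8], [212.9, 333.8]]
0.002 [[209.9, 176.2], [309.4, 176.2], [301.5, 308.5], [217.2, 308.4], [203.6, 186.0], [316.2, 186.1], [306.3, 331.0], [212.8, 330.9]]
-0.002 [[210.3, 183.6], [309.0, 183.6], [301.2, 313.8], [217.4, 313.7], [204.2, 194.3], [315.6, 194.3], [305.9, 336.6], [213.1, 336.6]]
```

Run:
```python
from h import *
go((.4255,.287,.10),Rdown(.1425))
```

```text
rot [0.0001, 0.523, 0.0038] off [-37.3, 0.9, -290.6] rows>= 4.7
```

```bash
python3 -m crank '{"rot":[[0,0.09,0],[0,0.18,0],[0,0.27,0],[0,0.36,0],[0,0.45,0],[0,0.523,0.004],[0,0.523,0.004],[0,0.523,0.004]],"offset":[[-6,0,-49],[-12,0,-98],[-18,1,-147],[-24,1,-195],[-31,1,-243],[-37.3,1,-290.6],[-37.3,1,-290.6],[-37.3,1,-290.6]],"grip":[0.4,0.4,0.4,0.4,0.4,0.4,0.4,0.4]}'
python3 -m crank '{"rot":[[0,0,0],[0,0,0]],"offset":[[0,0,0],[0,0,0]],"grip":[0.4,0.4]}'
python3 - <<'E'
from h import *
ci=ctrl.camera_info("wrist");im=ctrl.camera("wrist");cv2.imwrite("pics/w4.png",im);s=ctrl.state()
w=np.clip((im[:,:,1]-90.)/70,0,1)
r=fit([(ci,w)],(.5245,.301,.1425),.003);print(r,proj(ci,box(*r[0],.003)).round(0).tolist(),s["joint_pos"].round(1))
show(ci,im,[box(*r[0],.003)],"pics/w4f.png",(0,512,0,384),1.5)
a=r[0][2];go((r[0][0]-.0025*np.cos(a),r[0][1]-.0025*np.sin(a),.06),Rdown(a))
E
```

```text
time_s: 7.12
ee_pos: [0.426, 0.2864, 0.0994]
orientation: [[-0.99, 0.0, 0.143], [-0.143, -0.001, -0.99], [0.0, -1.0, 0.001]]
contact_force: [-0.1, -1.0, -1.4]
width: 0.051
time_s: 7.38
ee_pos: [0.427, 0.2861, 0.1001]
orientation: [[-0.99, 0.001, 0.14], [-0.14, 0.0, -0.99], [-0.001, -1.0, 0.0]]
contact_force: [-0.9, -0.1, -0.4]
width: 0.0511
(array([0.52393601, 0.30119326, 0.14123012]), np.float64(0.014459324572677849)) [[222.0, 17.0], [292.0, 17.0], [288.0, 133.0], [226.0, 133.0], [219.0, 9.0], [295.0, 9.0], [291.0, 135.0], [223.0, 135.0]] [ -18.2   24.7  -27.7  116.1   16.7   42.9 -138. ]
rot [0.0, -0.0004, -0.0016] off [-95.6, 40.4, -1.1] rows>= 1.7
```

View pics/w4f.png

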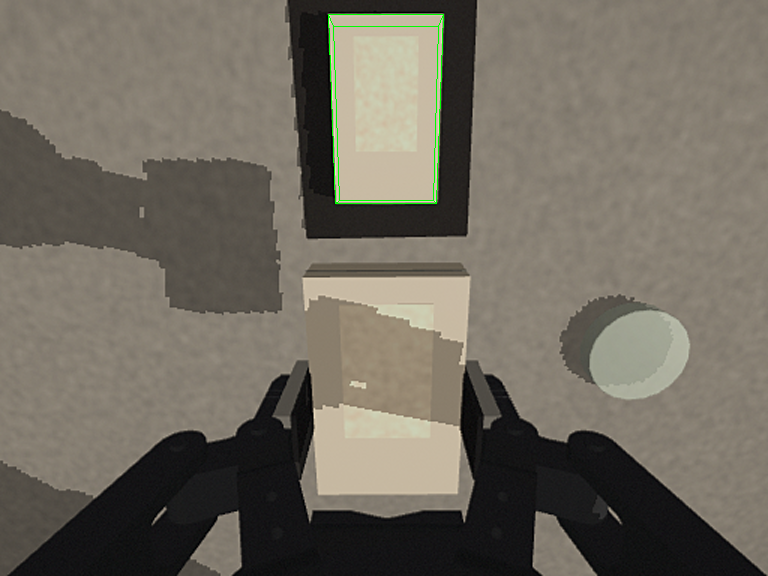

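Run:
```python
from h import *
ci=ctrl.camera_info("wrist");im=cv2.imread("pics/w4.png");s=ctrl.state();z=s["ee_pos"][2]+.0161
g=im[:,:,1].astype(int)
print(g[184,196:210],g[184,304:320],g[178:190,230],g[320:334,256])
# subpixel edges
print(g[300,202:216],g[300,300:316])
for uv in((202.3,184),(312.8,184),(211,329),(305.5,329)): print((s["orientation"].T@(back(ci,uv,z)-s["ee_pos"])*1000).round(1))
```

```text
[134 133 131 130 127 116  81  75  77  78  77  78  77  78] [140 140 139 139 139 137 167 167 167 163 131 128 130 130 129 131] [ 93  98  66  86  92  88 109 190 189 186 185 186] [184 184 184 185 185 184 184 185 189 162 124 121 125 125]
[ 27  27  18  37 139 133 127 139 189 187 185 184 185 185] [185 185 185 184 185 188 179 130 132 141  81  17   6  11  13  12]
[-44.1 -16.  -26.7]
[-44.1 -16.   24.6]
[ 39.7 -16.2 -27. ]
[ 39.7 -16.2  25.6]
```

Run:
```python
from h import *
a=.1412;R=Rdown(a);t=np.array([.52394,.30119,.05])-R@np.array([-2.25,0,-.85])*1e-3;print(t);go(t,R)
```

```text
[0.52183201 0.30003181 0.05      ]
rot [0.0, -0.0004, -0.0016] off [-95.8, 50.4, -0.2] rows>= 1.7
```

```bash
python3 -m crank '{"rot":[[0,0,0],[0,0,-0.001],[0,0,-0.001],[0,0,-0.001],[0,0,-0.001],[0,0,-0.001],[0,0,-0.001]],"offset":[[-50,0,0],[-96,0,0],[-96,25,0],[-96,50,0],[-96,50,0],[-96,50,0],[-96,50,0]],"grip":[0.4,0.4,0.4,0.4,0.4,0.4,0.4]}'
python3 - <<'E'
from h import *
go((.52183,.30003,.0235),Rdown(.1412))
E
```

```text
time_s: 8.3
ee_pos: [0.5222, 0.3015, 0.0518]
orientation: [[-0.99, 0.002, 0.142], [-0.142, 0.002, -0.99], [-0.003, -1.0, -0.001]]
contact_force: [-0.6, 0.3, -0.9]
width: 0.0509
rot [0.0012, 0.0013, -0.0027] off [0.7, 28.3, 1.4] rows>= 0.5
```

```bash
python3 -m crank '{"rot":[[0,0,0],[0,0,0],[0,0,0],[0,0,0]],"offset":[[0,10,0],[0,20,0],[0,20,0],[0,20,0]],"grip":[0.4,0.4,0.4,0.4]}'
python3 - <<'E'
from h import *
go((.52183,.30003,.0235),Rdown(.1412))
E
```

```text
time_s: 8.8
ee_pos: [0.5213, 0.3011, 0.0303]
orientation: [[-0.99, 0.0, 0.142], [-0.142, 0.0, -0.99], [-0.0, -1.0, -0.0]]
contact_force: [0.2, -0.4, -0.5]
width: 0.0511
rot [0.0003, 0.0016, -0.0004] off [-0.3, 6.8, 1.1] rows>= 0.1
```

```bash
cat >> h.py <<'E'
def avg(n=8):
    L=[]
    for _ in range(n): ctrl.camera("top");L.append(ctrl.state())
    P=np.array([s["ee_pos"] for s in L]);s=L[-1];s["ee_pos"]=P.mean(0)
    U,_,V=np.linalg.svd(sum(q["orientation"] for q in L));s["orientation"]=U@V
    print("avg",s["ee_pos"].round(5),"std",P.std(0).round(5));return s
E
python3 - <<'E'
from h import *
s=avg();go((.52183,.30003,.0235),Rdown(.1412),s)
E
```

```text
avg [0.52161 0.30117 0.03071] std [5.e-05 6.e-05 7.e-05]
rot [0.0005, 0.0015, -0.0011] off [-0.0, 7.2, 1.2] rows>= 0.1
```

```bash
python3 -m crank '{"rot":[[0,0.001,0],[0,0.001,0],[0,0.001,0],[0,0.001,0]],"offset":[[0,3,1.1],[0,6,1.1],[0,7,1.1],[0,7,1.1]],"grip":[0.4,0.4,0.4,0.4]}'
python3 - <<'E'
from h import *
s=avg(5);print(s["contact_force"]);go((.52183,.30003,.0229),Rdown(.1412),s)
im=ctrl.camera("wrist");cv2.imwrite("pics/w5.png",cv2.resize(im[100:384,130:390],None,fx=2.1,fy=2.1,interpolation=cv2.INTER_CUBIC))
E
```

```text
time_s: 9.7
ee_pos: [0.5216, 0.2999, 0.0234]
orientation: [[-0.99, 0.0, 0.141], [-0.141, 0.0, -0.99], [-0.0, -1.0, -0.0]]
contact_force: [0.1, 0.4, -0.9]
width: 0.0509
avg [0.52167 0.30002 0.02356] std [4.e-05 2.e-05 5.e-05]
[-0.5837578   0.18030826 -0.81840493]
rot [0.0004, 0.0005, -0.0008] off [-0.2, 0.7, 0.0] rows>= 0.0
```

View pics/w5.png

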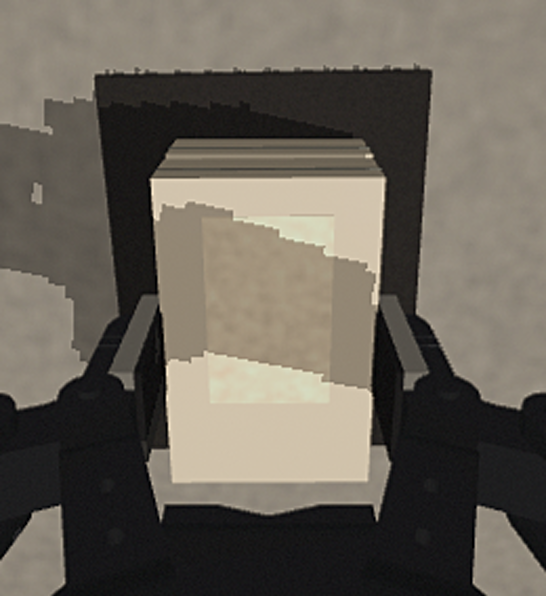

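The held case sits flush over the bottom one in this view (far edges at rows 138–178, sides line up). I'll lower the last 0.7 mm, release and rise.

```bash
python3 -m crank '{"rot":[[0,0,0],[0,0,0],[0,0,0]],"offset":[[-0.2,0.5,0],[-0.2,0.9,0],[-0.2,0.9,0]],"grip":[0.4,0.4,0.4]}'
python3 -m crank '{"rot":[[0,0,0],[0,0,0],[0,0,0],[0,0,0]],"offset":[[0,0,0],[0,0,0],[0,0,0],[0,0,0]],"grip":[0.7,0.85,1,1]}'
python3 -m crank '{"rot":[[0,0,0],[0,0,0],[0,0,0],[0,0,0],[0,0,0],[0,0,0]],"offset":[[0,-20,0],[0,-60,0],[20,-110,0],[60,-110,0],[90,-110,0],[90,-110,0]],"grip":[1,1,1,1,1,1]}'
python3 - <<'E'
from h import *
s=avg(3);ci=ctrl.camera_info("wrist");im=ctrl.camera("wrist");cv2.imwrite("pics/w6r.png",im)
w=np.clip((im[:,:,1]-90.)/70,0,1)
r=fit([(ci,w)],(.524,.3012,.1412),.003,.036);print(r,s["joint_pos"].round(1),s["time_s"])
q=proj(ci,box(*r[0],.003,.036));a=int(max(0,q[:,0].min()-30));c=int(max(0,q[:,1].min()-30))
show(ci,im,[],"pics/w6.png",(a,a+150,c,c+190),3)
E
```

```text
time_s: 10.38
ee_pos: [0.5219, 0.3, 0.0229]
orientation: [[-0.99, 0.001, 0.141], [-0.141, 0.0, -0.99], [-0.001, -1.0, -0.0]]
contact_force: [-0.5, -0.8, 3.2]
width: 0.0509
time_s: 10.88
ee_pos: [0.5218, 0.3, 0.0226]
orientation: [[-0.99, 0.001, 0.141], [-0.141, 0.0, -0.99], [-0.001, -1.0, -0.0]]
contact_force: [-0.4, 0.1, 0.2]
width: 0.0853
time_s: 11.62
ee_pos: [0.4309, 0.2873, 0.134]
orientation: [[-0.99, 0.001, 0.144], [-0.144, 0.0, -0.99], [-0.002, -1.0, -0.0]]
contact_force: [0.7, -0.6, -0.0]
width: 0.0853
avg [0.43333 0.28755 0.13374] std [5.3e-04 4.0e-05 2.1e-04]
(array([0.5237547 , 0.30121916, 0.14873619]), np.float64(0.016789591571935724)) [ -16.7   22.5  -29.   113.9   14.7   47.  -135.8] 11.775
```

View pics/w6.png

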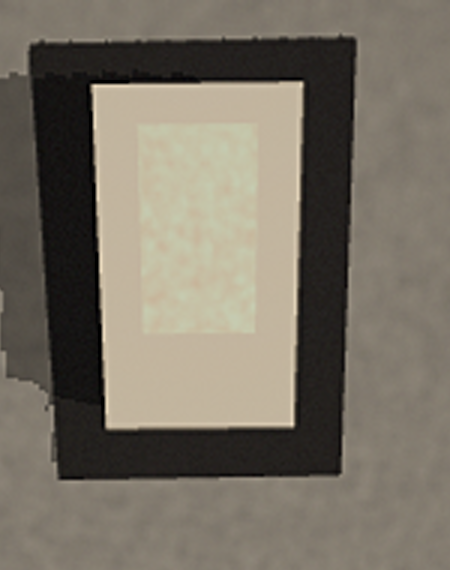

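The two-case stack is flush: the fit gives (0.5238, 0.3012) against (0.5239, 0.3012) for the bottom case alone. Next I'll move to a tilted look pose on the robot side of the microscope.

```bash
cat >> h.py <<'E'
def Rt(a,deg,half=False):
    t=np.radians(deg);y=np.array([np.sin(t)*np.cos(a),np.sin(t)*np.sin(a),-np.cos(t)]);z=np.array([np.sin(a),-np.cos(a),0])
    if half: z=-z
    return np.c_[np.cross(y,z),y,z]
E
python3 - <<'E'
from h import *
go((.487,-.138,.18),Rt(-.318,30))
E
```

```text
rot [0.1216, 0.4478, 0.5125] off [7.1, -47.3, 428.7] rows>= 6.9
```

```bash
python3 -m crank '{"rot":[[0,0,0],[0.02,0.075,0.085],[0.04,0.15,0.17],[0.06,0.225,0.256],[0.08,0.3,0.342],[0.1,0.375,0.427],[0.1216,0.4478,0.5125],[0.1216,0.4478,0.5125]],"offset":[[1,-40,50],[2,-47,105],[3,-47,165],[4,-47,225],[5,-47,285],[6,-47,345],[7,-47,400],[7,-47.3,428.7]],"grip":[1,1,1,1,1,1,1,1]}'
python3 -m crank '{"rot":[[0,0,0],[0,0,0],[0,0,0]],"offset":[[0,0,0],[0,0,0],[0,0,0]],"grip":[1,1,1]}'
python3 - <<'E'
from h import *
ci=ctrl.camera_info("wrist");im=ctrl.camera("wrist");cv2.imwrite("pics/w7.png",im);s=ctrl.state();print(s["joint_pos"].round(1),s["time_s"])
q=proj(ci,box(.618,-.182,-.318,.03));print(q.round(0).tolist())
a=int(max(0,q[:,0].mean()-130));c=int(max(0,q[:,1].mean()-100));print(a,c)
show(ci,im,[],"pics/w7c.png",(a,a+260,c,c+195),3)
E
```

```text
time_s: 12.82
ee_pos: [0.4852, -0.1411, 0.1792]
orientation: [[-0.823, 0.473, -0.316], [0.272, -0.16, -0.949], [-0.499, -0.866, 0.003]]
contact_force: [-0.2, 0.6, 0.3]
width: 0.0854
time_s: 13.2
ee_pos: [0.4867, -0.1371, 0.1798]
orientation: [[-0.824, 0.474, -0.31], [0.268, -0.156, -0.951], [-0.499, -0.866, 0.001]]
contact_force: [-0.6, -0.2, 0.9]
width: 0.0856
[  12.     4.2   -8.2  136.2   36.6   12.9 -138. ] 13.25
[[238.0, 101.0], [281.0, 101.0], [282.0, 167.0], [237.0, 167.0], [237.0, 92.0], [282.0, 92.0], [284.0, 162.0], [236.0, 162.0]]
129 30
```

View pics/w7c.png

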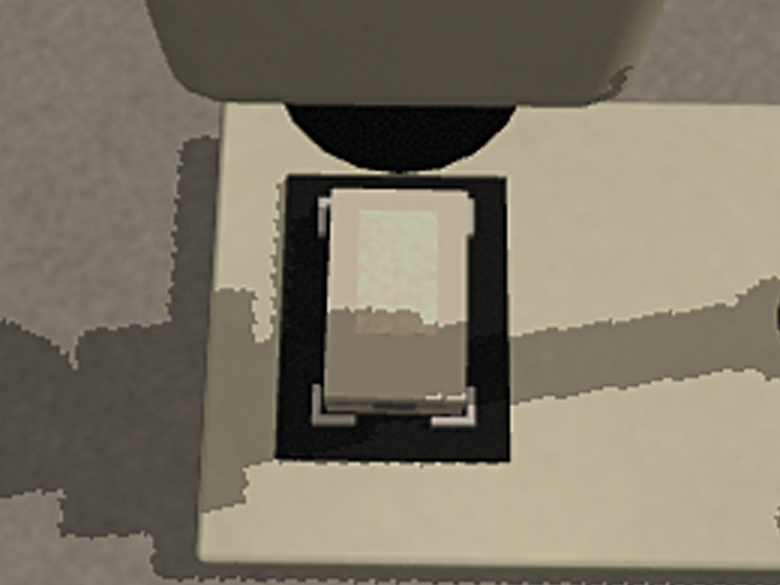

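The crop shows the white case inside the four corner guides on the black stage, top-face corners at about (331,189), (468,190), (464,402) and (327,400). Both the place and the colour match scope_case. The decoys are pink and purple and lie outside the stand. Next I'll fit it.

Run:
```python
from h import *
ci=ctrl.camera_info("wrist");im=cv2.imread("pics/w7.png")
def rect(c,z):
    P=np.array([back(ci,np.array(q)/3+[129-.33,30-.33],z)[:2] for q in c]);m=P.mean(0);d=(P[0]+P[1]-P[2]-P[3]);e=P[0]+P[3]-P[1]-P[2]
    print(m.round(4),"yaw",np.arctan2(d[1],d[0]).round(4),(np.arctan2(e[1],e[0])-np.pi/2).round(4),"len",np.linalg.norm(d)/2,np.linalg.norm(e)/2)
rect([(331,189),(468,190),(464,402),(327,400)],.048)
rect([(288,176),(506,178),(510,461),(276,459)],.03)
w=np.clip((im[:,:,1]-45.)/35,0,1)
r=fit([(ci,w)],(.618,-.182,-.318),.03);print(r)
```

```text
[ 0.6163 -0.1832] yaw -0.3359 -0.3266 len 0.08506179484895134 0.05127208898577227
[ 0.6162 -0.1823] yaw -0.3309 -0.3246 len 0.11937748226610534 0.08913422210909731
(array([ 0.61724237, -0.18347458, -0.33809124]), np.float64(0.1901472758558715))
```

```bash
for i in 1; do python3 -m crank '{"rot":[[0,-0.18,0],[0,-0.36,0],[0,-0.54,0],[0,-0.72,0],[0,-0.9,0],[0,-1.08,0],[0,-1.26,0],[0,-1.4,0]],"offset":[[0,0,0],[0,0,0],[0,0,0],[0,0,0],[0,0,0],[0,0,0],[0,0,0],[0,0,0]],"grip":[1,1,1,1,1,1,1,1]}'; done
python3 -m crank '{"rot":[[0,-0.18,0],[0,-0.36,0],[0,-0.54,0],[0,-0.72,0],[0,-0.9,0],[0,-1.08,0],[0,-1.26,0],[0,-1.4,0]],"offset":[[0,0,0],[0,0,0],[0,0,0],[0,0,0],[0,0,0],[0,0,0],[0,0,0],[0,0,0]],"grip":[1,1,1,1,1,1,1,1]}'
python3 - <<'E'
from h import *
s=ctrl.state();print(s["joint_pos"].round(1))
a=-.333;R=Rt(a,40,True);u=np.array([np.cos(a),np.sin(a),0])
t=np.array([.6163,-.1830,.038])+.004*u;p=t-R[:,1]*.11;print(t,p);go(p,R)
E
```

```text
time_s: 14.25
ee_pos: [0.4864, -0.1373, 0.1798]
orientation: [[-0.442, 0.474, 0.761], [-0.893, -0.156, -0.422], [-0.081, -0.866, 0.493]]
contact_force: [-0.1, 0.3, -0.6]
width: 0.0853
time_s: 15.25
ee_pos: [0.4864, -0.1373, 0.1797]
orientation: [[0.675, 0.474, 0.565], [-0.567, -0.156, 0.809], [0.472, -0.866, 0.164]]
contact_force: [0.6, -0.3, 0.9]
width: 0.0856
[ 31.5   5.6 -28.3 135.1  42.7  14.3  17.4]
[ 0.62008026 -0.18430752  0.038     ] [ 0.55325783 -0.16119495  0.12226489]
rot [0.0207, -0.3207, -0.1751] off [31.5, 85.2, 9.1] rows>= 2.0
```

```bash
python3 -m crank '{"rot":[[0.01,-0.16,-0.09],[0.0207,-0.3207,-0.1751],[0.0207,-0.3207,-0.1751],[0.0207,-0.3207,-0.1751],[0.0207,-0.3207,-0.1751],[0.0207,-0.3207,-0.1751]],"offset":[[8,20,2],[16,43,4],[24,65,7],[31.5,85.2,9.1],[31.5,85.2,9.1],[31.5,85.2,9.1]],"grip":[1,1,1,1,1,1]}'
python3 - <<'E'
from h import *
s=avg(5);print(s["joint_pos"].round(1),s["time_s"])
a=-.333;R=Rt(a,40,True);u=np.array([np.cos(a),np.sin(a),0])
t=np.array([.6163,-.1830,.038])+.004*u;go(t,R,s)
im=ctrl.camera("wrist");cv2.imwrite("pics/w8.png",im)
ci=ctrl.camera_info("wrist");w=np.clip((im[:,:,1]-45.)/35,0,1)
print(proj(ci,box(.6163,-.183,-.333,.03)).round(0).tolist())
E
```

```text
time_s: 16.0
ee_pos: [0.5539, -0.1607, 0.1215]
orientation: [[0.723, 0.608, 0.329], [-0.254, -0.209, 0.944], [0.643, -0.766, 0.003]]
contact_force: [0.1, -0.5, 0.6]
width: 0.0853
avg [ 0.55315 -0.16141  0.12159] std [0.0005  0.00059 0.00063]
[ 29.4  19.8 -27.5 136.2 128.4  22.1 -47.3] 16.25
rot [0.0004, -0.0057, -0.001] off [0.6, 109.5, 0.3] rows>= 1.8
[[283.0, 205.0], [234.0, 205.0], [226.0, 154.0], [290.0, 154.0], [284.0, 220.0], [233.0, 221.0], [225.0, 172.0], [291.0, 172.0]]
```

```bash
python3 -m crank '{"rot":[[0,-0.005,0],[0,-0.005,-0.001],[0,-0.005,-0.001],[0,-0.005,-0.001],[0,-0.005,-0.001],[0,-0.005,-0.001]],"offset":[[0,30,0],[0.6,60,0.3],[0.6,85,0.3],[0.6,85,0.3],[0.6,85,0.3],[0.6,85,0.3]],"grip":[1,1,1,1,1,1]}'
python3 - <<'E'
from h import *
s=avg(5);print(s["joint_pos"].round(1),s["time_s"],s["contact_force"])
a=-.333;R=Rt(a,40,True);u=np.array([np.cos(a),np.sin(a),0])
t=np.array([.6163,-.1830,.038])+.004*u;go(t,R,s)
E
```

```text
time_s: 17.05
ee_pos: [0.6049, -0.18, 0.0586]
orientation: [[0.723, 0.608, 0.328], [-0.251, -0.212, 0.945], [0.644, -0.765, -0.001]]
contact_force: [-0.4, -0.3, 0.0]
width: 0.0854
avg [ 0.60499 -0.18007  0.05826] std [6.e-05 6.e-05 2.e-04]
[ 30.7  32.4 -28.3 130.5 135.9  28.6 -49.7] 17.3 [-0.74338849  0.53911083  0.48467325]
rot [0.0019, -0.0008, 0.0018] off [-1.1, 25.6, 1.0] rows>= 0.4
```

```bash
python3 -m crank '{"rot":[[0.001,0,0.001],[0.002,0,0.002],[0.002,0,0.002],[0.002,0,0.002],[0.002,0,0.002]],"offset":[[-1,10,1],[-1,20,1],[-1,25.6,1],[-1,25.6,1],[-1,25.6,1]],"grip":[1,1,1,1,1]}'
python3 - <<'E'
from h import *
s=avg(4);print(s["contact_force"])
a=-.333;R=Rt(a,40,True);u=np.array([np.cos(a),np.sin(a),0])
t=np.array([.6163,-.1830,.038])+.004*u;go(t,R,s)
im=ctrl.camera("wrist");cv2.imwrite("pics/w9.png",cv2.resize(cv2.flip(im,-1),None,fx=1.5,fy=1.5))
E
```

```text
time_s: 17.92
ee_pos: [0.6201, -0.1842, 0.0371]
orientation: [[0.724, 0.607, 0.327], [-0.252, -0.209, 0.945], [0.642, -0.767, 0.001]]
contact_force: [-0.2, 0.3, 0.4]
width: 0.0854
avg [ 0.62017 -0.18429  0.03739] std [3.e-05 2.e-05 8.e-05]
[ 0.16463876  0.17702682 -0.19204707]
rot [-0.0003, -0.0011, -0.001] off [0.3, -0.5, -0.1] rows>= 0.0
```

View pics/w9.png

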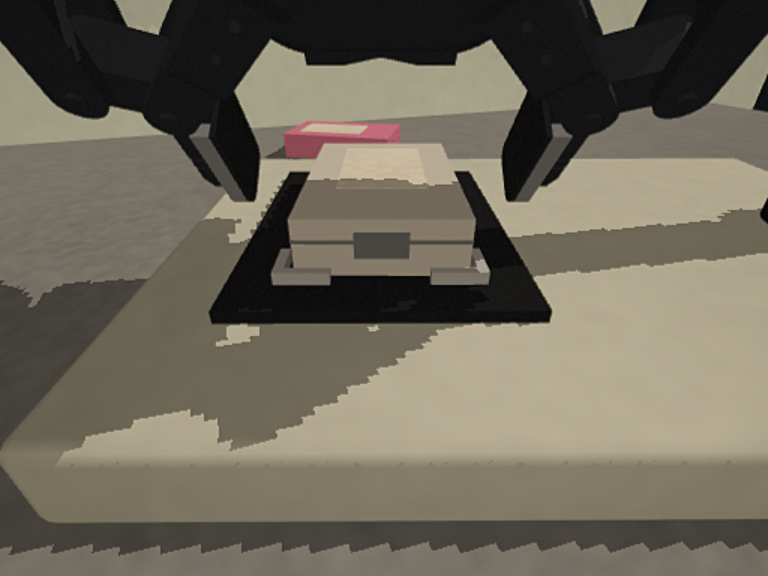

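The jaws straddle the case symmetrically: case columns 288–475, pads at 259 and 502. I'll close now, then lift straight up a little and retreat.

```bash
python3 -m crank '{"rot":[[0,0,0],[0,0,0],[0,0,0],[0,0,0],[0,0,0],[0,0,0],[0,0,0],[0,0,0]],"offset":[[0,0,0],[0,0,0],[0,0,0],[0,0,0],[0,0,0],[0,0,0],[0,0,0],[0,0,0]],"grip":[0.8,0.6,0.4,0.4,0.4,0.4,0.4,0.4]}' 60
python3 - <<'E'
from h import *
s=avg(4);print(s["contact_force"],s["width"],s["joint_pos"].round(1))
R=s["orientation"];print("up20",(R.T@[0,0,20]).round(1),"up60 back120",(R.T@np.array([-120*np.cos(.333),120*np.sin(.333),60])).round(1))
E
```

```text
time_s: 19.18
ee_pos: [0.6204, -0.1843, 0.0377]
orientation: [[0.724, 0.607, 0.327], [-0.251, -0.21, 0.945], [0.643, -0.766, 0.001]]
contact_force: [-3.7, 0.8, 6.0]
width: 0.0501
avg [ 0.62033 -0.18435  0.03766] std [1.e-05 1.e-05 1.e-05]
[-2.43009251  0.71581184  5.40927612] 0.05057472241725731 [ 30.8  35.9 -28.1 128.5 137.5  29.9 -49.9]
up20 [ 12.9 -15.3   0. ] up60 back120 [ -53.4 -123.1   -0. ]
```

```bash
python3 -m crank '{"rot":[[0,0,0],[0,0,0],[0,0,0],[0,0,0],[0,0,0],[0,0,0],[0,0,0],[0,0,0]],"offset":[[1.6,-1.9,0],[3.2,-3.8,0],[6.4,-7.7,0],[6.4,-7.7,0],[6.4,-25,0],[6.4,-50,0],[6.4,-75,0],[6.4,-90,0]],"grip":[0.4,0.4,0.4,0.4,0.4,0.4,0.4,0.4]}'
python3 - <<'E'
from h import *
s=avg(3);print(s["joint_pos"].round(1),s["width"],s["time_s"])
go((.46,.10,.15),Rt(-.1,40,True),s);go((.44,.2879,.13),Rt(.1412,40,True),s)
E
```

```text
time_s: 20.38
ee_pos: [0.5697, -0.1668, 0.1112]
orientation: [[0.724, 0.607, 0.327], [-0.251, -0.21, 0.945], [0.642, -0.766, 0.001]]
contact_force: [-0.2, -0.0, -1.2]
width: 0.0506
avg [ 0.56984 -0.16684  0.11151] std [0.00048 0.00023 0.00042]
[ 29.4  22.6 -27.2 134.3 129.9  23.  -47.3] 0.05055038025411067 20.525
rot [0.1496, -0.1789, 0.0002] off [-121.7, -152.3, 216.3] rows>= 4.7
rot [0.3046, -0.3637, 0.0003] off [-196.1, -188.5, 387.3] rows>= 7.6
```

Run:
```python
from h import *
s=ctrl.state();a=.143;u=np.array([np.cos(a),np.sin(a),0]);t=np.array([.5239,.3012,.0467])+.0042*u;t[2]=.11
go(t,Rt(a,40,True),s)
```

```text
rot [0.3059, -0.3653, 0.0002] off [-149.0, -123.5, 429.2] rows>= 7.5
```

```bash
python3 -m crank '{"rot":[[0.03,-0.04,0],[0.07,-0.08,0],[0.11,-0.13,0],[0.15,-0.18,0],[0.19,-0.23,0],[0.23,-0.275,0],[0.27,-0.32,0],[0.3059,-0.3653,0]],"offset":[[-18,-15,52],[-36,-30,104],[-55,-46,158],[-74,-61,212],[-93,-77,266],[-112,-92,320],[-130,-108,374],[-149,-123.5,429.2]],"grip":[0.4,0.4,0.4,0.4,0.4,0.4,0.4,0.4]}'
python3 -m crank '{"rot":[[0,0,0],[0,0,0],[0,0,0]],"offset":[[0,0,0],[0,0,0],[0,0,0]],"grip":[0.4,0.4,0.4]}'
python3 - <<'E'
from h import *
s=avg(4);print(s["joint_pos"].round(1),s["width"],s["time_s"])
a=.143;u=np.array([np.cos(a),np.sin(a),0]);t=np.array([.5239,.3012,.0467])+.0042*u;t[2]=.057
go(t,Rt(a,40,True),s)
E
```

```text
time_s: 21.52
ee_pos: [0.528, 0.3035, 0.1091]
orientation: [[0.759, 0.635, -0.143], [0.109, 0.092, 0.99], [0.642, -0.767, 0.001]]
contact_force: [0.4, 0.4, -0.7]
width: 0.05
time_s: 21.9
ee_pos: [0.5284, 0.2999, 0.1091]
orientation: [[0.759, 0.635, -0.14], [0.108, 0.089, 0.99], [0.642, -0.767, -0.0]]
contact_force: [0.0, -0.5, -0.5]
width: 0.0502
avg [0.52839 0.30038 0.10959] std [3.0e-05 2.7e-04 1.4e-04]
[-12.   29.  -43.4 129.2 101.   43.2 -37.4] 0.05025189304416395 22.1
rot [0.0014, -0.0017, -0.0008] off [-33.9, 40.2, 1.5] rows>= 0.8
```

```bash
python3 -m crank '{"rot":[[0,0,0],[0.001,-0.002,0],[0.001,-0.002,0],[0.001,-0.002,0],[0.001,-0.002,0],[0.001,-0.002,0]],"offset":[[-9,10,0.4],[-18,21,0.8],[-27,32,1.2],[-33.9,40.2,1.5],[-33.9,40.2,1.5],[-33.9,40.2,1.5]],"grip":[0.4,0.4,0.4,0.4,0.4,0.4]}'
python3 - <<'E'
from h import *
s=avg(4);a=.143;u=np.array([np.cos(a),np.sin(a),0]);t=np.array([.5239,.3012,.0467])+.0042*u
go(t,Rt(a,40,True),s)
im=ctrl.camera("wrist");ci=ctrl.camera_info("wrist")
c=s["ee_pos"]-.0042*u;z0=s["ee_pos"][2]-.0077
B=[box(.5239,.3012,.143,.003,.036),box(c[0],c[1],a,z0)]
for b in B: print(proj(ci,b).round(1).tolist())
fl=cv2.flip(im,-1);np.save("pics/w10.npy",im)
q=np.vstack([proj(ci,b) for b in B]);lo=q.min(0)-15;hi=q.max(0)+15
ov=im.copy();show(ci,im,[],"pics/w10a.png",(max(0,lo[0]),min(512,hi[0]),max(0,lo[1]),min(384,hi[1])),4)
show(ci,im,B,"pics/w10b.png",(max(0,lo[0]),min(512,hi[0]),max(0,lo[1]),min(384,hi[1])),4)
A=cv2.imread("pics/w10a.png");Bm=cv2.imread("pics/w10b.png");o=np.hstack([cv2.flip(A,-1),cv2.flip(Bm,-1)]);print(o.shape,lo,hi)
k=min(800/o.shape[1],600/o.shape[0],1);cv2.imwrite("pics/w10.png",cv2.resize(o,None,fx=k,fy=k))
E
```

```text
time_s: 22.85
ee_pos: [0.5278, 0.3034, 0.0576]
orientation: [[0.758, 0.636, -0.144], [0.11, 0.093, 0.99], [0.643, -0.766, 0.001]]
contact_force: [-0.5, 0.2, -0.7]
width: 0.0502
avg [0.52789 0.30351 0.05782] std [1.e-05 3.e-05 4.e-05]
rot [-0.0017, 0.001, 0.0002] off [-7.2, 8.5, -1.7] rows>= 0.2
[[287.3, 202.4], [221.0, 202.3], [203.8, 122.5], [301.7, 122.6], [290.1, 245.7], [217.6, 245.6], [196.1, 177.9], [308.0, 178.0]]
[[293.5, 260.8], [218.9, 260.8], [197.1, 198.5], [314.2, 198.5], [295.3, 287.1], [216.9, 287.1], [192.2, 236.0], [318.8, 236.0]]
(779, 1254, 3) [177.23533526 107.45836948] [333.77627702 302.14616233]
```

Run:
```python
import numpy as np
g=np.load("pics/w10.npy")[:,:,1].astype(int)
print("col 225",[(i,int(g[i,225])) for i in range(114,250,1)])
for r in(135,165,172,205,215,228): print("row",r,"L",g[r,184:208].tolist(),"R",g[r,296:324].tolist())
```

```text
col 225 [(114, 39), (115, 42), (116, 38), (117, 42), (118, 41), (119, 42), (120, 41), (121, 39), (122, 25), (123, 141), (124, 171), (125, 168), (126, 166), (127, 166), (128, 167), (129, 167), (130, 167), (131, 166), (132, 166), (133, 167), (134, 167), (135, 168), (136, 172), (137, 142), (138, 95), (139, 135), (140, 169), (141, 168), (142, 167), (143, 167), (144, 168), (145, 167), (146, 166), (147, 167), (148, 167), (149, 166), (150, 167), (151, 166), (152, 166), (153, 167), (154, 167), (155, 166), (156, 168), (157, 168), (158, 168), (159, 148), (160, 143), (161, 143), (162, 143), (163, 169), (164, 162), (165, 105), (166, 93), (167, 169), (168, 170), (169, 167), (170, 166), (171, 166), (172, 167), (173, 167), (174, 166), (175, 167), (176, 165), (177, 162), (178, 197), (179, 198), (180, 198), (181, 197), (182, 199), (183, 206), (184, 136), (185, 119), (186, 121), (187, 123), (188, 123), (189, 125), (190, 126), (191, 124), (192, 115), (193, 199), (194, 200), (195, 197), (196, 197), (197, 197), (198, 197), (199, 202), (200, 169), (201, 164), (202, 167), (203, 166), (204, 167), (205, 167)
[... 1357 characters left out ...]
, 167, 167, 167] R [145, 145, 145, 146, 145, 145, 145, 145, 145, 144, 145, 145, 145, 146, 145, 145, 145, 146, 146, 149, 136, 87, 84, 87, 86, 85, 83, 84]
row 215 L [141, 140, 138, 138, 137, 136, 137, 136, 136, 137, 137, 134, 133, 130, 158, 168, 167, 166, 166, 166, 167, 167, 167, 166] R [145, 145, 145, 145, 146, 145, 145, 145, 146, 145, 146, 145, 144, 145, 145, 146, 146, 144, 145, 146, 146, 146, 133, 134, 137, 137, 135, 138]
row 228 L [141, 141, 141, 140, 137, 138, 137, 136, 136, 136, 136, 134, 153, 168, 167, 166, 168, 171, 150, 143, 144, 145, 169, 172] R [145, 144, 145, 144, 145, 144, 146, 145, 145, 146, 146, 146, 145, 145, 145, 145, 145, 145, 146, 144, 145, 145, 146, 142, 136, 133, 133, 133]
```

The prediction matches the pile's edges to about 0.3 px. The held case reads about 1 mm further in +x and 1 mm in +y than I assumed. I'll correct that, come closer and measure again.

Run:
```python
from h import *
s=ctrl.state();a=.143;u=np.array([np.cos(a),np.sin(a),0]);v=np.array([-np.sin(a),np.cos(a),0]);t=np.array([.5239,.3012,.0487])+.0031*u-.00095*v
s["ee_pos"]=np.array([.52789,.30351,.05782]);go(t,Rt(a,40,True),s)
g=np.load("pics/w10.npy")[:,:,1].astype(int)
for c in(203,215,240,275,300,308): print(c,"held bot",g[194:206,c].tolist(),"pile top",g[172:184,c].tolist(),"pile bot",g[118:128,c].tolist())
```

```text
rot [-0.0016, 0.001, 0.0001] off [-6.8, 6.2, -2.7] rows>= 0.2
203 held bot [200, 202, 205, 205, 209, 211, 177, 168, 167, 166, 167, 167] pile top [167, 167, 166, 166, 165, 161, 197, 198, 197, 197, 197, 197] pile bot [40, 40, 40, 39, 34, 29, 20, 12, 59, 62]
215 held bot [197, 196, 197, 196, 197, 201, 169, 164, 166, 167, 167, 166] pile top [166, 167, 166, 167, 166, 162, 197, 198, 197, 197, 197, 197] pile bot [44, 37, 39, 35, 19, 142, 172, 168, 167, 167]
240 held bot [127, 127, 126, 126, 125, 120, 168, 169, 168, 168, 170, 172] pile top [169, 168, 167, 166, 166, 161, 197, 199, 197, 198, 201, 206] pile bot [39, 39, 40, 38, 20, 143, 171, 168, 167, 166]
275 held bot [127, 127, 126, 126, 125, 124, 145, 145, 145, 145, 146, 144] pile top [167, 166, 166, 167, 165, 171, 198, 203, 212, 140, 121, 126] pile bot [40, 40, 43, 40, 21, 143, 172, 169, 167, 167]
300 held bot [126, 126, 127, 127, 128, 124, 140, 146, 146, 145, 144, 145] pile top [145, 145, 144, 146, 146, 142, 128, 125, 126, 126, 127, 126] pile bot [41, 41, 39, 35, 25, 144, 174, 172, 169, 169]
308 held bot [24, 25, 25, 25, 21, 9, 121, 150, 148, 145, 145, 145] pile top [25, 27, 26, 35, 49, 48, 33, 33, 20, 18, 17, 17] pile bot [41, 39, 38, 38, 42, 42, 41, 25, 23, 22]
```

Both near edges run level in the picture, so the yaw agrees. Now down to about 2 mm above the pile.

```bash
python3 -m crank '{"rot":[[0,0,0],[-0.001,0.001,0],[-0.001,0.001,0],[-0.001,0.001,0],[-0.001,0.001,0]],"offset":[[-3,3,-1.3],[-6.8,6.2,-2.7],[-6.8,6.2,-2.7],[-6.8,6.2,-2.7],[-6.8,6.2,-2.7]],"grip":[0.4,0.4,0.4,0.4,0.4]}'
python3 - <<'E'
from h import *
s=avg(4);a=.143;u=np.array([np.cos(a),np.sin(a),0]);v=np.array([-np.sin(a),np.cos(a),0]);t=np.array([.5239,.3012,.0467])+.0031*u-.00095*v
go(t,Rt(a,40,True),s)
im=ctrl.camera("wrist");ci=ctrl.camera_info("wrist");np.save("pics/w11.npy",im);g=im[:,:,1].astype(int)
c=s["ee_pos"]-.0031*u+.00095*v
for n,P in(("pile",box(.5239,.3012,a,.003,.036)),("held",box(c[0],c[1],a,s["ee_pos"][2]-.0077))):
    q=proj(ci,P);print(n,q[[2,3,6,7]].round(1).tolist())
    vb,vt=q[2,1],q[6,1]
    for r in(int(.75*vb+.25*vt),int(.35*vb+.65*vt)):
        f=(r-vb)/(vt-vb);L=q[2,0]+f*(q[6,0]-q[2,0]);Rr=q[3,0]+f*(q[7,0]-q[3,0])
        print(" row",r,"pred",L.round(1),Rr.round(1),"L from",int(L)-5,g[r,int(L)-5:int(L)+7].tolist(),"R from",int(Rr)-6,g[r,int(Rr)-6:int(Rr)+7].tolist())
    for e in(vb,vt): print(" edge pred",e.round(1),"from",int(e)-5,g[int(e)-5:int(e)+7,225].tolist(),g[int(e)-5:int(e)+7,285].tolist())
E
```

```text
time_s: 23.72
ee_pos: [0.5269, 0.3006, 0.0482]
orientation: [[0.759, 0.636, -0.143], [0.109, 0.092, 0.99], [0.642, -0.766, 0.0]]
contact_force: [0.3, 0.1, -0.3]
width: 0.0505
avg [0.52687 0.30057 0.04821] std [1.e-05 3.e-05 1.e-05]
rot [-0.0006, 0.0002, -0.0005] off [-0.8, 1.3, 0.1] rows>= 0.0
pile [[207.7, 137.7], [308.0, 137.7], [200.2, 196.9], [315.5, 196.9]]
 row 152 pred 205.9 309.8 L from 200 [41, 39, 37, 36, 35, 23, 146, 178, 172, 170, 170, 171] R from 303 [170, 170, 170, 171, 170, 173, 188, 56, 11, 20, 28, 24, 26]
 row 176 pred 202.9 312.8 L from 197 [37, 40, 41, 37, 30, 59, 180, 171, 167, 167, 167, 166] R from 306 [146, 145, 145, 146, 146, 149, 159, 47, 14, 23, 27, 24, 26]
 edge pred 137.7 from 132 [40, 40, 41, 40, 40, 24, 103, 172, 169, 166, 167, 167] [37, 39, 37, 42, 38, 26, 105, 172, 169, 167, 166, 167]
 edge pred 196.9 from 191 [167, 167, 166, 166, 166, 162, 189, 199, 201, 169, 164, 166] [144, 145, 144, 145, 147, 147, 129, 125, 123, 139, 145, 145]
held [[199.6, 199.5], [315.7, 199.5], [194.9, 236.8], [320.4, 236.8]]
 row 208 pred 198.5 316.8 L from 193 [141, 143, 140, 143, 144, 75, 168, 170, 167, 167, 169, 168] R from 310 [145, 145, 146, 145, 145, 147, 163, 47, 15, 17, 14, 67, 85]
 row 223 pred 196.6 318.7 L from 191 [138, 138, 139, 141, 142, 124, 136, 138, 136, 137, 137, 137] R from 312 [111, 110, 109, 109, 109, 109, 107, 120, 143, 142, 141, 143, 142]
 edge pred 199.5 from 194 [166, 166, 162, 189, 199, 201, 169, 164, 166, 166, 166, 166] [145, 147, 147, 129, 125, 123, 139, 145, 145, 145, 145, 145]
 edge pred 236.8 from 231 [144, 144, 145, 145, 145, 148, 133, 125, 126, 127, 126, 127] [145, 144, 144, 145, 146, 148, 132, 125, 125, 125, 126, 126]
```

Predictions and measured edges now agree within about 0.3 px for both. I'll lower 1.6–1.9 mm to contact.

```bash
python3 -m crank '{"rot":[[0,0,0],[0,0,0],[0,0,0],[0,0,0]],"offset":[[-0.5,0.6,0],[-0.8,1.1,0.1],[-1,1.3,0.1],[-1,1.3,0.1]],"grip":[0.4,0.4,0.4,0.4]}'
python3 - <<'E'
from h import *
s=avg(3);print(s["contact_force"])
E
```

```text
time_s: 24.48
ee_pos: [0.5269, 0.3006, 0.0467]
orientation: [[0.758, 0.636, -0.143], [0.109, 0.092, 0.99], [0.643, -0.766, 0.0]]
contact_force: [-2.4, -0.6, 3.1]
width: 0.0504
avg [0.52692 0.30063 0.04667] std [1.e-05 1.e-05 1.e-05]
[-1.86765025 -1.19915124  4.19503522]
```

```bash
python3 -m crank '{"rot":[[0,0,0],[0,0,0],[0,0,0],[0,0,0],[0,0,0]],"offset":[[0,0,0],[0,0,0],[0,0,0],[0,0,0],[0,0,0]],"grip":[0.6,0.8,1,1,1]}'
python3 -m crank '{"rot":[[0,0,0],[0,0,0],[0,0,0],[0,0,0],[0,0,0],[0,0,0],[0,0,0]],"offset":[[6.4,-7.7,0],[19,-23,0],[38,-46,0],[64,-77,0],[90,-107,0],[90,-107,0],[90,-107,0]],"grip":[1,1,1,1,1,1,1]}'
python3 - <<'E'
from h import *
s=avg(3);print(s["width"])
w=ctrl.camera("wrist");ci=ctrl.camera_info("wrist");t=ctrl.camera("top");T=ctrl.camera_info("top");sc=ctrl.camera("scene");S=ctrl.camera_info("scene")
B=box(.5239,.3012,.143,.003,.054)
print(proj(ci,B).round(0).tolist())
def crop(c,im,k,n):
    q=proj(c,B);m=q.mean(0);h=n
    a=int(np.clip(m[0]-h,0,512-2*h));b=int(np.clip(m[1]-h,0,384-2*h));return cv2.resize(im[b:b+2*h,a:a+2*h],(400,400) if k else (200,200),interpolation=cv2.INTER_CUBIC)
o=np.hstack([crop(ci,cv2.cvtColor(w,cv2.COLOR_BGR2RGB)[:,:,::-1],1,90),crop(S,sc,1,32)])
o=np.vstack([o,np.zeros((200,800,3),np.uint8)])
o[400:,:266]=cv2.resize(t,(266,200));o[400:,266:532]=cv2.resize(sc,(266,200));o[400:,532:732]=crop(T,t,0,32)
cv2.imwrite("pics/final.png",o)
for n,c,i in(("wrist",ci,w),):
    g=np.clip((i[:,:,1]-90.)/70,0,1);print(fit([(c,g)],(.5239,.3012,.143),.003,.054))
E
```

```text
time_s: 25.25
ee_pos: [0.5269, 0.3006, 0.0464]
orientation: [[0.759, 0.636, -0.143], [0.109, 0.092, 0.99], [0.642, -0.767, 0.0]]
contact_force: [0.2, 0.7, -0.5]
width: 0.0856
time_s: 26.12
ee_pos: [0.5269, 0.3002, 0.1863]
orientation: [[0.758, 0.636, -0.143], [0.109, 0.092, 0.99], [0.643, -0.766, -0.0]]
contact_force: [-0.5, 0.2, -1.3]
width: 0.0853
avg [0.52658 0.30003 0.18511] std [6.0e-05 2.0e-05 2.6e-04]
0.08547016947674056
[[283.0, 97.0], [233.0, 97.0], [225.0, 7.0], [292.0, 7.0], [286.0, 135.0], [230.0, 135.0], [220.0, 47.0], [297.0, 47.0]]
(array([0.52530223, 0.30134908, 0.14372888]), np.float64(0.14472330267096373))
```

View pics/final.png

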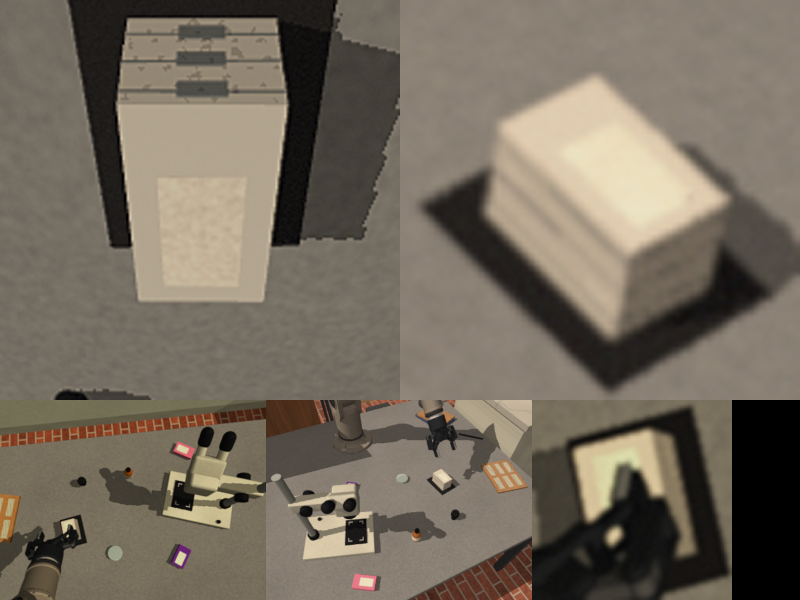

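The pile of three is flush in both the wrist crop and the scene crop. The stage is empty, the other things stand where they were, and the gripper is clear.

```bash
python3 -c "
from cell import ctrl
print(ctrl.hand_in(), ctrl.state()['time_s'])"
```

```text
the job is handed in; nothing more can be done
the job is handed in; nothing more can be done
```

The three white cases are in one flush pile on the black mat, and the job is handed in at about 26 s of the 69 s allowed. The bench case went on first. The scope case followed, taken out with the gripper leaning back 40° and its camera turned away from the microscope head.

**Setting down:** both cases were lowered until they touched, at about 3–4 N, before I opened the jaws. Every force reading I printed was under 10 N.

**Position:** after the first placing, the stack measured within 0.3 mm of where the bottom case lay before. Just before the second release, all edges I compared agreed to about 0.3 pixel (roughly 0.2 mm).

**Final check:** the last pictures show straight, flush sides and an empty stage. The microscope, bottle, eyepiece, dish and the pink and purple look-alikes look undisturbed.

**Where checks disagreed:**
- The final outline fit put the pile about 1.4 mm further along x than before. It fitted poorly (about nine times the residual of the earlier wrist fits), so I relied on the pictures.
- My first pixel readings from the overhead and scene cameras differed by up to 11 mm in x, so I used the wrist camera for the fine measurements.

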